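# Line up the shoe-care containers by height

### The job

Tidy the shoe-care things: stand the spray can, the flask, the applicator bottle and the cream jar along the low pine shelf in order of height, one in the middle of each round rubber mat, with the tallest at the end nearest the mirror and the shortest at the far end. Keep them upright and set each one down gently, without dropping it; the white china vase stays where it stands.

Things in the scene. Friction and masses are not known exactly. Their poses are not given: they have to be found in the camera images.
- spray_can: Aerosol can of waterproofing spray, 165 mm tall: grey and bare-metal can 50 mm in diameter up to 112 mm, a short cone, then a round grey plastic cap 45 mm in diameter from 122 to 165 mm. About 0.2 kg. Origin: centre of the underside; z up along its axis. Loose, upright at the start on the table. 
- flask: Flat white plastic flask of shoe cleaner, 125 mm tall: body 40 mm (its x) by 60 mm (its y), 86 mm high with a sloping shoulder, and on top a round black screw cap 28 mm in diameter from 96 to 125 mm. About 0.16 kg. Any way round will do. Origin: centre of the underside; z up along its axis. Loose, upright at the start on the table. 
- applicator: Round polish bottle with a sponge applicator, 88 mm tall: black body 44 mm in diameter up to 52 mm, a slimmer neck, then a domed grey cap 40 mm in diameter from 56 to 79 mm, narrowing to its top at 88 mm. About 0.09 kg. Origin: centre of the underside; z up along its axis. Loose, upright at the start on the table. 
- jar: Low amber glass jar of shoe cream, 45 mm tall: glass 50 mm in diameter, black screw lid 54 mm in diameter from 28 to 45 mm. About 0.11 kg. Origin: centre of the underside; z up along its axis. Loose, upright at the start on the table. 
- mat_a: One of four identical thin round black rubber mats, 72 mm across and 3 mm thick, fixed in a row 95 mm apart along the middle of the low pine shelf (board 420 x 120 mm, top 60 mm above the table; the mats' tops are at 63 mm). Letters a to d follow no order along the row. Origin: centre of the underside; x points to the back of the shelf, y along the row.
- mat_b: One of four identical thin round black rubber mats, 72 mm across and 3 mm thick, fixed in a row 95 mm apart along the middle of the low pine shelf (board 420 x 120 mm, top 60 mm above the table; the mats' tops are at 63 mm). Letters a to d follow no order along the row. Origin: centre of the underside; x points to the back of the shelf, y along the row.
- mat_c: One of four identical thin round black rubber mats, 72 mm across and 3 mm thick, fixed in a row 95 mm apart along the middle of the low pine shelf (board 420 x 120 mm, top 60 mm above the table; the mats' tops are at 63 mm). Letters a to d follow no order along the row. Origin: centre of the underside; x points to the back of the shelf, y along the row.
- mat_d: One of four identical thin round black rubber mats, 72 mm across and 3 mm thick, fixed in a row 95 mm apart along the middle of the low pine shelf (board 420 x 120 mm, top 60 mm above the table; the mats' tops are at 63 mm). Letters a to d follow no order along the row. Origin: centre of the underside; x points to the back of the shelf, y along the row.
- mirror: Small round dressing mirror on a stand, fixed on the table just beyond one end of the pine shelf, to the left or to the right, about 0.36 m from the middle of the shelf (a wooden lace box stands at the other end). Disc 130 mm across with a dark rim and back, its pale glass facing the robot, centre 155 mm and top 220 mm high; round base 110 mm across. Origin: centre of the base's underside.
- vase: White china vase, 98 mm tall and 56 mm across at the belly, with a narrow neck; loose, standing among the containers and not to be moved. Origin: centre of the underside; z up.
Mind the look-alikes: they are no part of the job. What is shaped like the applicator but red or turquoise is not meant.

How it is judged:
By the outcome, as a careful person would: the job done as asked, in the order asked, and still so for the second after the job is handed in, with the robot touching nothing.
It also fails if it takes over 112 s, if anything falls off the work surface, if the arm or the gripper's body presses on something with over 40 N, if the wrist force passes 120 N, or if a joint passes its speed limit or range.

### The arm

A 6-joint arm with a two-finger parallel gripper is mounted at the origin on the work surface. World frame = base frame: x ahead of the robot, y to its left, z up, the work surface at z = 0. Lengths are in mm, angles in rad, forces in N, time in s.
With the tool pointing down it reaches from about 275 to 975 mm from the base axis. Payload 8.4 kg.
Tool frame: the origin (TCP) lies midway between the tips of the shut fingers; the grasp point (between the pads) lies env.grip_point_offset behind it (env.grip_point_offset is the distance from the TCP to the grasp point, in mm); z points along the fingers, y is the line along which they close (so a half turn about z gives the same grasp; the last joint's range is limited). The gripper opens to 92 mm and grips with 3 to 60 N. Pads are 20 mm wide; open, the fingers measure 128 mm over their backs; the gripper's body (75 mm by 189 mm) begins 69 mm behind the grasp point.
Start: joints at [-1.141, 0.353, 1.633, -0, 1.155, -0.002], TCP at [261.565, -567.637, 214.583] pointing down, gripper open.
Joint ranges: [-2.63, 2.63], [-0.92, 2.1], [0.06, 2.66], [-1.3, 4.44], [0, 2.69], [-3.02, 3.02]. Speed limits (rad/s): [2.22, 2.22, 2.79, 3.14, 3.14, 3.14].

### API

Orientations are given as [roll, pitch, yaw] about the fixed x, y, z axes, in that order (R = Rz(yaw) Ry(pitch) Rx(roll)).
In Python, from cell import env, grab_frame, camera_info gives the robot as it stands.
- The arm moves only by the tool send_rows, never from a script. Its argument "steps" is a list of rows, each a list of 3 entries, a list of its own where there are three numbers: the finger opening in mm, from 0 to 91.9, then the shift along the tool's x, y, z scaled (see below), then the turn about the tool's z scaled (see below). A call has 1 to 10 rows; each row shifts and turns the commanded pose from where the row before left it, along the tool's axes as they then stand; what a row does not reach is not made up. The controller multiplies each number of a shift by 120 mm and each number of a turn by 6 degrees. A row lasts 1/8 s, in which the tool goes at most 62.5 mm and 10.7 degrees, less where a joint would pass 70% of its speed; a pose out of reach is approached as far as the arm can. A call with a number of a shift or a turn outside -1 to 1 is refused whole. A call with a gripper value outside its range is refused whole. The fingers move at their own pace and stop on an object; the grip force is fixed at half the most. Time passes only in rows, so rows that do not move let the fingers close. It gives the time, the measured TCP pose, the force, the opening and the grip force at its end, in the units of the state.
- env.read_state(): the state, without advancing time (a new reading comes with each control period).
- grab_frame(name): name is "scene" or "side" or "wrist"; returns (picture, depth): 420x560x3 uint8, blue, green, red; 420x560 float32, mm along the optical axis (not along the pixel's ray), 0 where there is no reading.
- camera_info(name): a dict with "fx", "fy", "cx", "cy" (pixels), "R" (3x3) and "t" (3): a world point X has camera coordinates R X + t. Camera axes: x right, y down, z forward; pixel columns grow to the right and rows downward; lengths in mm; the calibration is good to about 2 mm. A picture is of the moment at which its call begins: read the wrist's pose just before it. camera_info takes no time and is no camera call; for the wrist camera it gives the pose at the moment of the call.
- env.close_job(): hands the job in; it is judged then, once.
The state is a dict: "time": time; "qpos": joint angles; "qd": joint speeds; "tau": joint torques, N m; "tool_pos": TCP position; "orientation": TCP orientation; "force": force on the tool from outside, world axes, zero at the start; "ft_torque": the same for the moment, N m; "opening": finger opening in mm; "finger_force": force on a finger pad.
Only numpy, scipy, OpenCV 4.12 (cv2) and the standard library are available. Lean on these libraries where they do the work, as an engineer would, in place of code of your own. Each camera call takes 0.05 s, during which the arm holds its last target. There are 200 camera calls.

## Working session

There is one attempt and no reset: what is moved stays moved. The work goes in short steps, Python scripts to look and compute and a tool call to move; the robot and the scene stay as the last step left them, time stands still between calls to the robot, and variables do not carry over. Pictures are saved under pics/ and viewed, at most 14 in all, crops included, and the job is handed in when it is done.

Besides the shell and the picture viewer there is one more tool, called after ">>>" in YAML: its name, and indented under it one key for each argument. send_rows: Moves the arm, as the interface text tells. Its arguments: {"type":"object","properties":{"steps":{"type":"array"}},"required":["steps"]}

```bash
mkdir -p pics; ls; python3 - <<'E'
from cell import env,grab_frame,camera_info
import cv2,numpy as np
s=env.read_state();print(s['time'],s['tool_pos'],s['orientation'],s['opening'],env.grip_point_offset)
for n in('scene','side'):
    im,d=grab_frame(n);cv2.imwrite(f'pics/{n}0.png',im);np.savez(f'{n}0.npz',im=im,d=d,**{k:np.array(v) for k,v in camera_info(n).items()})
    c=camera_info(n);print(n,c['fx'],-np.array(c['R']).T@c['t'])
E
```

```text
pics
0.0 [ 261.34294249 -567.21110164  213.86876424] [-3.14024305e+00  2.54397224e-05  4.31787266e-01] 91.77944715701034 18.700000000000003
scene 459.4131442883912 [ 959.72897162 -722.69306179 1100.25736344]
side 489.7022159292387 [-244.85971403  705.63586351  889.06867544]
```

View pics/scene0.png

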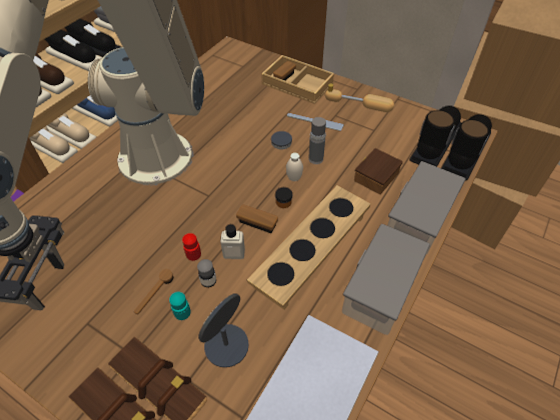

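View pics/side0.png

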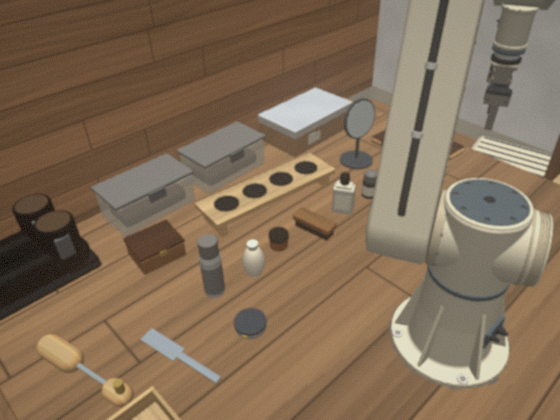

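The scene view shows, as (column, row):
- mirror (225,325)
- mats (281,274), (303,250), (322,228), (341,208), with the row's mirror end at (281,274)
- can (317,140), vase (295,167), jar (284,197), flask (232,243), applicator (206,273)
- decoys: red (191,245) and turquoise (180,305); a brush lies at (257,218)

The side view shows the same things.

```bash
cat > h.py <<'E'
import numpy as np,cv2
def load(n):
    f=np.load(n+'.npz');return {k:f[k] for k in f}
def cloud(f):
    v,u=np.mgrid[:420,:560];d=f['d']
    c=np.stack([(u-f['cx'])/f['fx']*d,(v-f['cy'])/f['fy']*d,d],-1)
    p=(c-f['t'])@f['R'];p[d<=0]=np.nan;return p
def ray(f,u,v,z):
    r=np.array([(u-f['cx'])/f['fx'],(v-f['cy'])/f['fy'],1])@f['R'];o=-f['t']@f['R']
    return o+r*(z-o[2])/r[2]
E
python3 - <<'E'
from h import *
S=load('scene0');D=load('side0')
B={'can':(S,(300,110,335,170),165,D,(190,225,235,305)),'vase':(S,(280,145,306,188),98,D,(240,235,268,282)),'jar':(S,(270,183,297,212),45,D,(266,225,292,250)),
'flask':(S,(216,220,248,262),125,D,(328,168,360,216)),'app':(S,(194,255,220,290),88,D,(360,168,380,200)),'red':(S,(180,230,203,262),88,D,(0,0,1,1)),'turq':(S,(167,288,193,322),88,D,(0,0,1,1)),'brush':(S,(233,200,280,232),40,D,(290,200,338,240))}
for k,(a,ba,h,b,bb) in B.items():
  for f,x in((a,ba),(b,bb)):
    p=cloud(f)[x[1]:x[3],x[0]:x[2]].reshape(-1,3);p=p[np.isfinite(p[:,2])]
    if len(p)<5: continue
    t=p[abs(p[:,2]-h)<5]; q=p[p[:,2]>8]
    m=(t.min(0)+t.max(0))/2 if len(t) else None
    print(k,'zmax',p[:,2].max().round(),'n',len(t),'top',t.mean(0).round(1) if len(t) else '', 'ext',q.min(0).round(),q.max(0).round())
M=[]
for f,cs in((S,[(281,274),(303,250),(322,228),(341,208)]),(D,[(305,168),(281,179),(255,191),(227,204)])):
  g=f['im'].max(2);
  n,l,st,c=cv2.connectedComponentsWithStats((g<60).astype(np.uint8))
  for u,v in cs:
    i=l[v,u];ok=l==i
    cc=cv2.findContours(ok.astype(np.uint8),0,2)[0];e=cv2.fitEllipse(max(cc,key=len))
    P=cloud(f)[ok]
    print('mat',i,st[i,4],e[0],ray(f,*e[0],63).round(1),np.nanmedian(P[:,2]).round(1))
p=cloud(S)
print('mirror',ray(S,227,345,10),)
E
```

```text
can zmax 171.0 n 121 top [469.7 277.8 165.5] ext [314. 164.   8.] [537. 501. 171.]
can zmax 167.0 n 226 top [465.9 281.5 163.7] ext [440. 128.   8.] [654. 306. 167.]
vase zmax 105.0 n 52 top [449.1 169.6  98.8] ext [340.  76.   8.] [477. 286. 105.]
vase zmax 99.0 n 79 top [447.3 171.3  96.4] ext [419. 148.   8.] [470. 199.  99.]
jar zmax 52.0 n 187 top [477.1  59.   45.9] ext [450.  34.   9.] [503.  89.  52.]
jar zmax 49.0 n 231 top [474.6  62.2  43.5] ext [447.  33.   8.] [502.  89.  49.]
flask zmax 131.0 n 77 top [ 458.4 -177.4  125.2] ext [ 406. -207.    8.] [491. -71. 131.]
flask zmax 126.0 n 51 top [ 454.6 -175.   123.1] ext [ 420. -252.    8.] [ 573. -144.  126.]
app zmax 92.0 n 114 top [ 451.  -286.8   86.7] ext [ 377. -309.    8.] [ 472. -241.   92.]
app zmax 416.0 n 43 top [ 446.7 -282.6   85.3] ext [ 140. -301.    8.] [469. 125. 416.]
red zmax 94.0 n 100 top [ 366.4 -244.    86.5] ext [ 342. -285.    8.] [ 439. -220.   94.]
turq zmax 92.0 n 128 top [ 452.2 -398.6   86.7] ext [ 430. -420.    8.] [ 474. -379.   92.]
brush zmax 130.0 n 317 top [457.7 -56.   42.3] ext [ 395. -181.    8.] [515.  42. 130.]
brush zmax 48.0 n 492 top [448.9 -51.1  41.4] ext [ 391. -156.    8.] [511. -19.  48.]
mat 74 465 (280.45428466796875, 273.6114501953125) [ 625.9 -193.5   63. ] 64.4
mat 68 416 (302.0484619140625, 249.83831787109375) [636.  -99.3  63. ] 64.5
mat 54 365 (322.022705078125, 227.79808044433594) [646.1  -5.2  63. ] 64.4
mat 50 333 (340.6471862792969, 207.2407684326172) [656.2  89.2  63. ] 64.7
mat 0 228942 (293.2438659667969, 224.4905548095703) [453.9  24.8  63. ] 0.3
mat 0 228942 (293.2438659667969, 224.4905548095703) [453.9  24.8  63. ] 0.3
mat 0 228942 (293.2438659667969, 224.4905548095703) [453.9  24.8  63. ] 0.3
mat 0 228942 (293.2438659667969, 224.4905548095703) [453.9  24.8  63. ] 0.3
mirror [ 604.84625658 -408.89875098   10.        ]
```

```bash
python3 - <<'E'
from h import *
S=load('scene0');D=load('side0')
for f,cs in((S,[(281,274),(303,250),(322,228),(341,208)]),(D,[(305,168),(281,179),(255,191),(227,204)])):
  g=f['im'].max(2)
  for u,v in cs:
    ok=np.zeros_like(g);ok[v-14:v+15,u-16:u+17]=g[v-14:v+15,u-16:u+17]<75
    n,l,st,c=cv2.connectedComponentsWithStats(ok,connectivity=4)
    i=l[v,u];cc=cv2.findContours((l==i).astype(np.uint8),0,2)[0];e=cv2.fitEllipse(max(cc,key=len))
    print('mat',i,st[i],ray(f,*e[0],63).round(1),np.nanmedian(cloud(f)[l==i][:,2]).round(1))
p=cloud(S)
for u,v in((385,270),(425,200),(330,340),(378,168)): print(u,v,p[v-3:v+4,u-3:u+4].reshape(-1,3).mean(0).round())
q=p.reshape(-1,3);m=(q[:,2]>85)&(q[:,0]>690)&(q[:,0]<1000)&(abs(q[:,1]+50)<220);print('box',np.percentile(q[m],[0,1,50,99],axis=0).round())
s=cloud(D).reshape(-1,3);m=(s[:,2]>85)&(s[:,0]>690)&(s[:,0]<1000)&(abs(s[:,1]+50)<220);print('box',np.percentile(s[m],[0,1,50,99],axis=0).round())
E
```

```text
mat 1 [268 263  26  23 475] [ 626.  -193.5   63. ] 64.4
mat 2 [290 240  25  21 422] [636.1 -99.1  63. ] 64.5
mat 2 [310 218  25  20 376] [646.4  -4.6  63. ] 64.4
mat 1 [330 198  23  19 344] [656.5  89.5  63. ] 64.7
mat 1 [296 163  20  10 164] [ 619.  -190.5   63. ] 61.9
mat 2 [271 173  20  12 180] [629.3 -95.9  63. ] 61.9
mat 2 [244 185  22  12 206] [639.9  -2.1  63. ] 62.2
mat 1 [215 197  23  13 231] [650.4  92.1  63. ] 62.0
385 270 [nan nan nan]
425 200 [859. 200. 112.]
330 340 [nan nan nan]
378 168 [nan nan nan]
box [[ 786. -270.   85.]
 [ 791. -183.   88.]
 [ 862.  -42.  111.]
 [ 928.  165.  116.]]
box [[ 757. -270.   85.]
 [ 786. -268.   86.]
 [ 843.   -5.  108.]
 [ 925.  167.  113.]]
```

```bash
cat >> h.py <<'E'
Y=np.radians(83.96)
def plan(*pts):
    for a,b in zip(pts,pts[1:]):
        d=np.subtract(b,a);t=np.array([np.cos(Y)*d[0]+np.sin(Y)*d[1],np.sin(Y)*d[0]-np.cos(Y)*d[1],-d[2]])/120
        n=int(np.ceil(np.linalg.norm(t)/.47));print(b,'rows',n,(t/n).round(4))
E
python3 -c "
from h import *
H=240
plan((261.5,-567.6,214.6),(449,-285,214.6),(449,-285,13),(449,-285,200),(643.6,-3.3,200),(643.6,-3.3,78),(643.6,-3.3,214),(476,60.6,214),(476,60.6,19),(476,60.6,200),(653.9,90.6,200),(653.9,90.6,83),(653.9,90.6,214),(456.5,-176,214),(456.5,-176,95),(456.5,-176,240),(633.5,-97.7,240),(633.5,-97.7,160))"
```

```text
(449, -285, 214.6) rows 7 [ 0.358   0.1866 -0.    ]
(449, -285, 13) rows 4 [0.   0.   0.42]
(449, -285, 200) rows 4 [ 0.      0.     -0.3896]
(643.6, -3.3, 200) rows 7 [ 0.3579  0.1951 -0.    ]
(643.6, -3.3, 78) rows 3 [0.     0.     0.3389]
(643.6, -3.3, 214) rows 3 [ 0.      0.     -0.3778]
(476, 60.6, 214) rows 4 [ 0.0956 -0.3612 -0.    ]
(476, 60.6, 19) rows 4 [0.     0.     0.4062]
(476, 60.6, 200) rows 4 [ 0.      0.     -0.3771]
(653.9, 90.6, 200) rows 4 [ 0.1012  0.362  -0.    ]
(653.9, 90.6, 83) rows 3 [0.    0.    0.325]
(653.9, 90.6, 214) rows 3 [ 0.      0.     -0.3639]
(456.5, -176, 214) rows 6 [-0.3971 -0.2337 -0.    ]
(456.5, -176, 95) rows 3 [0.     0.     0.3306]
(456.5, -176, 240) rows 3 [ 0.      0.     -0.4028]
(633.5, -97.7, 240) rows 4 [ 0.201   0.3495 -0.    ]
(633.5, -97.7, 160) rows 2 [0.     0.     0.3333]
```

>>> send_rows:
  steps:
    - [75,[0,0,0],-0.987]
    - [75,[0,0,0],-0.987]
    - [75,[0,0,0],-0.987]
    - [75,[0,0,0],-0.987]
    - [75,[0,0,0],-0.987]
    - [75,[0,0,0],-0.987]
    - [75,[0,0,0],-0.987]
    - [75,[0,0,0],-0.987]
    - [75,[0,0,0],-0.987]
    - [75,[0,0,0],-0.987]

```text
time: 1.35
tool_pos: [261.4, -567.3, 214.2]
orientation: [-3.141, -0.001, 1.469]
force: [-0.5, 0.3, -0.4]
opening: 75.1
finger_force: 0.0
```

>>> send_rows:
  steps:
    - [75,[0.358,0.187,0],0]
    - [75,[0.358,0.187,0],0]
    - [75,[0.358,0.187,0],0]
    - [75,[0.358,0.187,0],0]
    - [75,[0.358,0.187,0],0]
    - [75,[0.358,0.187,0],0]
    - [75,[0.358,0.187,0],0]
    - [75,[0,0,0.4],0]
    - [75,[0,0,0],0]
    - [75,[0,0,0],0]

```text
time: 2.6
tool_pos: [449.5, -285.6, 167.4]
orientation: [-3.142, 0.0, 1.465]
force: [0.1, 0.6, -1.0]
opening: 75.0
finger_force: 0.0
```

```bash
python3 - <<'E'
from cell import env,grab_frame,camera_info
import cv2,numpy as np
s=env.read_state();print(s['time'],s['tool_pos'],s['orientation'])
c=camera_info('wrist');im,d=grab_frame('wrist');cv2.imwrite('pics/w1.png',im);np.savez('w1.npz',im=im,d=d,**{k:np.array(v) for k,v in c.items()})
from h import *
f=load('w1');p=cloud(f).reshape(-1,3)
for n,c,z in(('app',(449,-285),87),('red',(365,-243),87),('flask',(456,-176),125)):
    m=(np.hypot(p[:,0]-c[0],p[:,1]-c[1])<35)&(abs(p[:,2]-z)<5);print(n,m.sum(),p[m].mean(0),p[m].max(0))
E
```

```text
2.6 [ 449.4871608  -285.61252434  167.41615479] [-3.14157085e+00  3.85079555e-05  1.46483415e+00]
app 1370 [ 450.44495183 -286.03927614   85.50791897] [ 467.05786009 -270.08092305   88.83531106]
red 1549 [ 362.992988   -241.15639734   85.5091889 ] [ 379.94648844 -224.30993418   89.03461696]
flask 1953 [ 458.01554114 -178.16702637  124.683949  ] [ 471.53652018 -164.49189718  128.10875678]
```

View pics/w1.png

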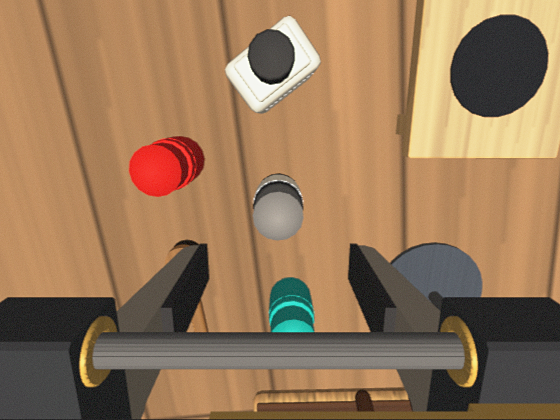

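The applicator is grey-capped at (277,215), midway between the open fingers. Red is at (160,168), turquoise at (290,310) and the flask at (270,55). The wrist depth agrees with the scene camera to within 1 mm.

>>> send_rows:
  steps:
    - [75,[0,0.008,0.4],0]
    - [75,[0,0,0.4],0]
    - [75,[0,0,0.3],0]
    - [75,[0,0,0.17],0]
    - [30,[0,0,0],0]
    - [30,[0,0,0],0]
    - [30,[0,0,0],0]
    - [30,[0,0,0],0]
    - [30,[0,0,0],0]
    - [30,[0,0,-0.1],0]

```text
time: 3.9
tool_pos: [450.1, -285.0, 26.6]
orientation: [-3.141, -0.0, 1.465]
force: [-0.3, -0.2, -0.7]
opening: 43.8
finger_force: 30.0
```

```bash
python3 - <<'E'
from h import *
f=load('w1');u,v=500,65
ok=(f['im'].max(2)<75).astype(np.uint8);n,l,st,c=cv2.connectedComponentsWithStats(ok,connectivity=4);i=l[v,u]
e=cv2.fitEllipse(max(cv2.findContours((l==i).astype(np.uint8),0,2)[0],key=len));print(st[i],e,ray(f,*e[0],63))
E
```

```text
[ 451   15   97  102 7631] ((498.6951904296875, 65.49574279785156), (89.11737823486328, 107.13259887695312), 37.33025360107422) [ 624.73270605 -193.49237999   63.        ]
```

>>> send_rows:
  steps:
    - [30,[0,0,-0.4],0]
    - [30,[0,0,-0.5],0]
    - [30,[0,0,-0.5],0]
    - [30,[0.3564,0.196,0],0]
    - [30,[0.3564,0.196,0],0]
    - [30,[0.3564,0.196,0],0]
    - [30,[0.3564,0.196,0],0]
    - [30,[0.3564,0.196,0],0]
    - [30,[0.3564,0.196,0],0]
    - [30,[0.3564,0.196,0],0]

```text
time: 5.15
tool_pos: [646.2, -3.3, 195.1]
orientation: [3.141, -0.0, 1.466]
force: [0.5, 0.6, -1.0]
opening: 43.5
finger_force: 30.0
```

>>> send_rows:
  steps:
    - [30,[0,0,0],0]
    - [30,[0,0,0],0]

```text
time: 5.4
tool_pos: [645.0, -4.9, 194.5]
orientation: [-3.141, 0.0, 1.466]
force: [0.7, 0.0, -0.9]
opening: 43.4
finger_force: 30.0
```

```bash
cat > look.py <<'E'
import sys
from cell import env,grab_frame,camera_info
from h import *
def snap(n,k):
    c=camera_info(n);im,d=grab_frame(n);cv2.imwrite(f'pics/{k}.png',im);np.savez(k+'.npz',im=im,d=d,**{a:np.array(v) for a,v in c.items()});return load(k)
if __name__=='__main__': print(env.read_state()['tool_pos']);snap(sys.argv[1],sys.argv[2])
E
python3 look.py wrist w2
```

```text
[645.02603354  -4.92084367 194.45013447]
```

View pics/w2.png

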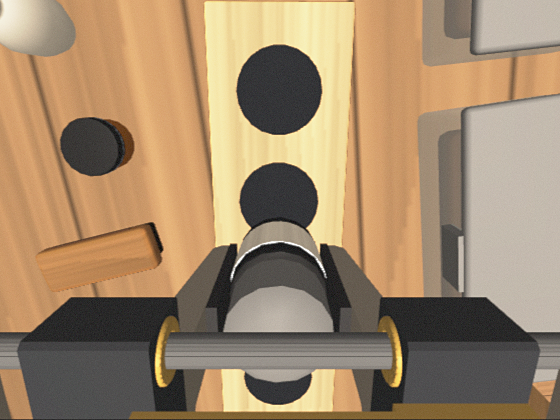

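The applicator is held upright. Mat 4 is at (279,90) and mat 3 at (279,198), partly hidden by the bottle; the jar is at (92,146) and the brush at (100,258).

```bash
python3 - <<'E'
from h import *
f=load('w2')
ok=(f['im'].max(2)<75).astype(np.uint8);n,l,st,c=cv2.connectedComponentsWithStats(ok,connectivity=4)
for u,v in((279,90),(92,146)):
    i=l[v,u];e=cv2.fitEllipse(max(cv2.findContours((l==i).astype(np.uint8),0,2)[0],key=len));print(st[i],e,ray(f,*e[0],63),ray(f,*e[0],45))
p=cloud(f);r=198;cols=[u for u in range(235,325) if f['im'][r,u].max()<75];print(cols[0],cols[-1],ray(f,(cols[0]+cols[-1])/2,r,63))
for n,c,z in(('jar',(476,60),45),('vase',(448,170),97)):
    q=p.reshape(-1,3);m=(np.hypot(q[:,0]-c[0],q[:,1]-c[1])<40)&(abs(q[:,2]-z)<5);print(n,m.sum(),q[m].mean(0))
E
```

```text
[ 237   45   84   89 5858] ((278.7426452636719, 89.39108276367188), (82.97270202636719, 88.10071563720703), 0.23958103358745575) [656.45544178  89.6935624   63.        ] [656.60432152  90.93785882  45.        ]
[  61  118   64   58 2931] ((92.1367416381836, 145.88072204589844), (56.24715805053711, 64.70348358154297), 112.20140075683594) [491.14116492  60.68923693  63.        ] [481.41619536  60.20117033  45.        ]
241 316 [646.58904411  -2.22319116  63.        ]
jar 2758 [479.2660273   59.95956466  44.69360431]
vase 0 [nan nan nan]<stdin>:8: RuntimeWarning: Mean of empty slice.
  ret = um.true_divide(
```

>>> send_rows:
  steps:
    - [30,[0,0.005,0.35],0]
    - [30,[0,0,0.35],0]
    - [30,[0,0,0.2],0]
    - [30,[0,0,0.05],0]
    - [30,[0,0,0.015],0]
    - [30,[0,0,0.008],0]
    - [30,[0,0,0],0]

```text
time: 6.32
tool_pos: [646.8, -5.0, 78.5]
orientation: [3.14, -0.0, 1.465]
force: [-0.2, -0.3, 0.8]
opening: 43.4
finger_force: 30.0
```

>>> send_rows:
  steps:
    - [46,[0,0,0],0]
    - [50,[0,0,0],0]
    - [60,[0,0,0],0]
    - [75,[0,0,0],0]
    - [75,[0,0,-0.1],0]
    - [75,[0,0,-0.3],0]
    - [75,[0,0,-0.45],0]
    - [75,[0,0,-0.3],0]

```text
time: 7.32
tool_pos: [647.0, -4.9, 219.0]
orientation: [3.139, -0.0, 1.465]
force: [-0.2, 0.1, -0.1]
opening: 74.9
finger_force: 0.0
```

```bash
python3 - <<'E'
from h import *
plan((646,-4.8,215.4),(478.5,60,215.4),(478.5,60,19),(478.5,60,197.),(656,89.5,197.),(656,89.5,83),(656,89.5,214),(457.5,-178,214))
E
```

```text
(478.5, 60, 215.4) rows 4 [ 0.0975 -0.3612 -0.    ]
(478.5, 60, 19) rows 4 [0.     0.     0.4092]
(478.5, 60, 197.0) rows 4 [ 0.      0.     -0.3708]
(656, 89.5, 197.0) rows 4 [ 0.1     0.3613 -0.    ]
(656, 89.5, 83) rows 3 [0.     0.     0.3167]
(656, 89.5, 214) rows 3 [ 0.      0.     -0.3639]
(457.5, -178, 214) rows 6 [-0.3985 -0.2351 -0.    ]
```

>>> send_rows:
  steps:
    - [85,[0.0975,-0.3612,0],0]
    - [85,[0.0975,-0.3612,0],0]
    - [85,[0.0975,-0.3612,0],0]
    - [85,[0.0975,-0.3612,0],0]
    - [85,[0,0,0.4],0]
    - [85,[0,0,0],0]
    - [85,[0,0,0],0]

```text
time: 8.2
tool_pos: [479.7, 59.9, 168.7]
orientation: [3.141, -0.0, 1.465]
force: [-0.1, -0.8, 0.2]
opening: 85.1
finger_force: 0.0
```

```bash
python3 - <<'E'
from look import *
s=env.read_state();print(s['tool_pos'])
f=snap('wrist','w3');q=cloud(f).reshape(-1,3)
for n,c,z in(('jar',(478,60),45),('vase',(448,170),97),('app',(646,-5),149)):
    m=(np.hypot(q[:,0]-c[0],q[:,1]-c[1])<40)&(abs(q[:,2]-z)<5);print(n,m.sum(),q[m].mean(0))
f=snap('scene','s1');q=cloud(f).reshape(-1,3)
m=(np.hypot(q[:,0]-646,q[:,1]+5)<40)&(q[:,2]>143);print('app',m.sum(),q[m].mean(0))
E
```

```text
[479.68833729  59.87261265 168.74908476]
jar 2773 [477.87481136  60.47409917  44.73193767]
vase 1430 [450.08365821 169.55281216  97.73372381]
app 138 [645.51171813   9.30043883 145.30689729]
app 132 [648.89899355  -8.78222694 148.72942128]
```

View pics/s1.png

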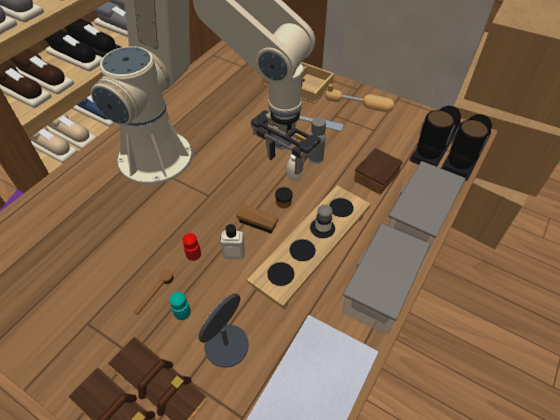

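The applicator stands on mat 3 at (323,220), inside the mat. The jar at (284,197) is next.

>>> send_rows:
  steps:
    - [85,[0.003,-0.01,0.4],0]
    - [85,[0,0,0.4],0]
    - [85,[0,0,0.3],0]
    - [85,[0,0,0.14],0]
    - [40,[0,0,0],0]
    - [40,[0,0,0],0]
    - [40,[0,0,0],0]
    - [40,[0,0,0],0]
    - [40,[0,0,0],0]
    - [40,[0,0,0],0]

```text
time: 9.55
tool_pos: [478.1, 60.4, 19.6]
orientation: [3.14, -0.0, 1.465]
force: [-1.7, -0.2, 7.5]
opening: 53.0
finger_force: 30.0
```

>>> send_rows:
  steps:
    - [40,[0,0,-0.1],0]
    - [40,[0,0,-0.4],0]
    - [40,[0,0,0],0]
    - [40,[0,0,0],0]

```text
time: 10.05
tool_pos: [477.5, 60.4, 78.9]
orientation: [3.141, -0.0, 1.465]
force: [-1.9, -0.1, -1.4]
opening: 53.2
finger_force: 30.0
```

```bash
python3 - <<'E'
from look import *
s=env.read_state();print(s['tool_pos'],s['force'],s['opening'])
f=snap('side','d2');cv2.imwrite('pics/d2c.png',cv2.resize(f['im'][150:320,180:420],None,fx=3,fy=3))
E
```

```text
[477.52006728  60.38894277  78.91825919] [-1.89351076 -0.09632668 -1.38716682] 53.2002061763671
```

View pics/d2c.png

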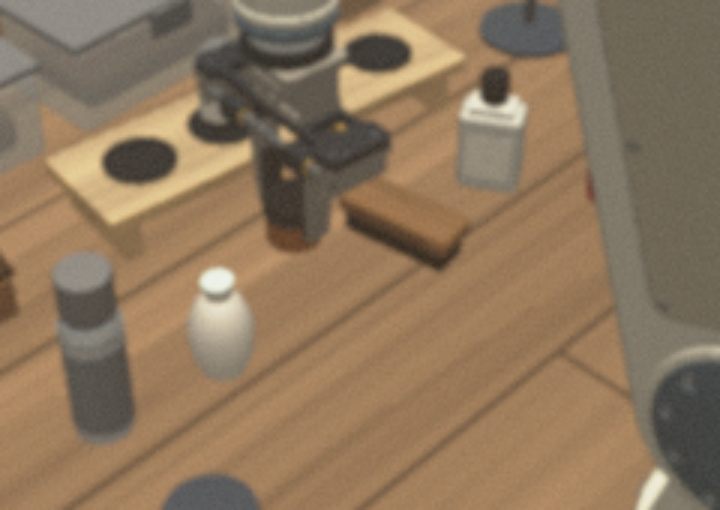

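The jar is held upright, with its base level at crop (293,235). The vase at crop (220,325) has not moved.

>>> send_rows:
  steps:
    - [40,[0,0,-0.5],0]
    - [40,[0,0,-0.5],0]
    - [40,[0.099,0.362,0],0]
    - [40,[0.099,0.362,0],0]
    - [40,[0.099,0.362,0],0]
    - [40,[0.099,0.362,0],0]
    - [40,[0,0,0.4],0]
    - [40,[0,0,0.4],0]
    - [40,[0,0,0.1],0]
    - [40,[0,0,0],0]

```text
time: 11.35
tool_pos: [654.8, 89.3, 89.9]
orientation: [-3.14, 0.0, 1.465]
force: [0.9, -0.7, -1.3]
opening: 53.3
finger_force: 30.0
```

>>> send_rows:
  steps:
    - [40,[0,0.008,0.03],0]
    - [40,[0,0,0.015],0]
    - [40,[0,0,0.01],0]
    - [40,[0,0,0],0]

```text
time: 11.85
tool_pos: [656.4, 89.3, 84.4]
orientation: [3.141, -0.0, 1.465]
force: [-0.1, -0.3, -1.4]
opening: 53.1
finger_force: 30.0
```

>>> send_rows:
  steps:
    - [40,[0,0,0.006],0]
    - [40,[0,0,0.006],0]
    - [40,[0,0,0],0]

```text
time: 12.22
tool_pos: [656.3, 89.2, 82.7]
orientation: [3.142, -0.0, 1.465]
force: [0.1, 0.0, -0.0]
opening: 53.3
finger_force: 30.0
```

>>> send_rows:
  steps:
    - [40,[0,0,0.004],0]
    - [55,[0,0,0],0]
    - [60,[0,0,0],0]
    - [75,[0,0,0],0]
    - [75,[0,0,-0.1],0]
    - [75,[0,0,-0.4],0]
    - [75,[0,0,-0.4],0]
    - [75,[0,0,-0.2],0]
    - [60,[0,0,0],0]

```text
time: 13.35
tool_pos: [657.7, 89.5, 217.1]
orientation: [3.137, -0.001, 1.465]
force: [-0.9, 0.1, -0.2]
opening: 67.2
finger_force: 0.0
```

>>> send_rows:
  steps:
    - [60,[-0.3985,-0.2351,0],0]
    - [60,[-0.3985,-0.2351,0],0]
    - [60,[-0.3985,-0.2351,0],0]
    - [60,[-0.3985,-0.2351,0],0]
    - [60,[-0.3985,-0.2351,0],0]
    - [60,[-0.3985,-0.2351,0],0]
    - [60,[0,0,0],0]
    - [60,[0,0,0],0]

```text
time: 14.35
tool_pos: [457.6, -178.0, 213.4]
orientation: [-3.141, -0.001, 1.464]
force: [-0.2, 0.7, -0.1]
opening: 60.0
finger_force: 0.0
```

```bash
python3 - <<'E'
from look import *
s=env.read_state();print(s['tool_pos'],s['time'])
f=snap('wrist','w4');q=cloud(f).reshape(-1,3)
for n,c,z in(('flask',(458,-178),125),):
    m=(np.hypot(q[:,0]-c[0],q[:,1]-c[1])<25)&(abs(q[:,2]-z)<4);print(n,m.sum(),q[m].mean(0),q[m].min(0),q[m].max(0))
f=snap('scene','s2');q=cloud(f).reshape(-1,3)
m=(np.hypot(q[:,0]-656,q[:,1]-90)<40)&(abs(q[:,2]-108)<5);print('jar',m.sum(),q[m].mean(0))
E
```

```text
[ 457.59866762 -178.00191267  213.42246356] 14.35
flask 934 [ 458.12088021 -177.03765447  124.67029344] [ 444.16665895 -191.01906883  121.04504893] [ 471.43942215 -163.7990573   127.79659536]
jar 221 [656.17390044  87.56631418 109.05973432]
```

View pics/w4.png

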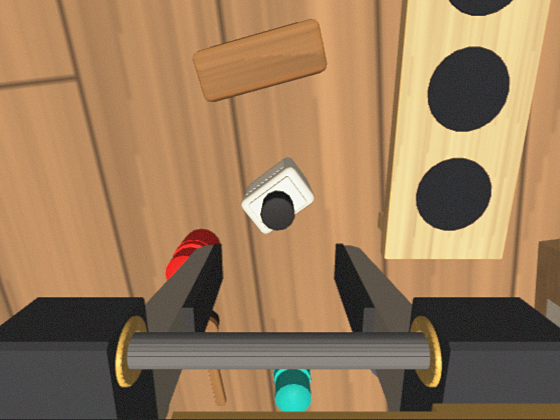

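The flask cap is at (278,210), centred between the fingers.

>>> send_rows:
  steps:
    - [60,[0.006,0.004,0.4],0]
    - [60,[0,0,0.4],0]
    - [60,[0,0,0.18],0]
    - [15,[0,0,0],0]
    - [15,[0,0,0],0]
    - [15,[0,0,0],0]
    - [15,[0,0,0],0]
    - [15,[0,0,0],0]
    - [15,[0,0,0],0]

```text
time: 15.58
tool_pos: [458.9, -177.9, 97.3]
orientation: [3.14, 0.0, 1.465]
force: [-0.8, -0.1, 7.7]
opening: 27.1
finger_force: 29.9
```

```bash
python3 - <<'E'
from h import *
plan((458.2,-177.1,96),(458.2,-177.1,240),(635.5,-98.8,240),(635.5,-98.8,168),(635.5,-98.8,240),(469,278.7,240))
E
```

```text
(458.2, -177.1, 240) rows 3 [ 0.   0.  -0.4]
(635.5, -98.8, 240) rows 4 [ 0.2011  0.3502 -0.    ]
(635.5, -98.8, 168) rows 2 [0.  0.  0.3]
(635.5, -98.8, 240) rows 2 [ 0.   0.  -0.3]
(469, 278.7, 240) rows 8 [ 0.3728 -0.2139 -0.    ]
```

>>> send_rows:
  steps:
    - [15,[0,0,-0.2],0]
    - [15,[0,0,-0.5],0]
    - [15,[0,0,-0.5],0]
    - [15,[0.201,0.35,0],0]
    - [15,[0.201,0.35,0],0]
    - [15,[0.201,0.35,0],0]
    - [15,[0.201,0.35,0],0]
    - [15,[0,0,0.4],0]
    - [15,[0,0,0.2],0]
    - [15,[0,0,0],0]

```text
time: 16.82
tool_pos: [633.8, -99.0, 166.2]
orientation: [-3.137, -0.0, 1.465]
force: [0.2, -0.7, -0.8]
opening: 27.1
finger_force: 29.9
```

>>> send_rows:
  steps:
    - [15,[0,0.004,0.04],0]
    - [15,[0,0,0.02],0]
    - [15,[0,0,0],0]
    - [15,[0,0,0],0]

```text
time: 17.32
tool_pos: [636.3, -99.5, 161.9]
orientation: [3.141, 0.0, 1.465]
force: [0.1, -0.1, -1.4]
opening: 27.3
finger_force: 29.9
```

>>> send_rows:
  steps:
    - [15,[0,0,0.007],0]
    - [15,[0,0,0.007],0]
    - [15,[0,0,0],0]

```text
time: 17.7
tool_pos: [636.2, -99.4, 160.4]
orientation: [3.141, 0.0, 1.465]
force: [-1.9, 0.1, 6.1]
opening: 27.3
finger_force: 30.0
```

>>> send_rows:
  steps:
    - [30,[0,0,0],0]
    - [35,[0,0,0],0]
    - [50,[0,0,0],0]
    - [60,[0,0,-0.1],0]
    - [60,[0,0,-0.3],0]
    - [60,[0,0,-0.27],0]
    - [75,[0,0,0],0]

```text
time: 18.58
tool_pos: [637.9, -99.7, 243.7]
orientation: [3.136, 0.0, 1.465]
force: [-0.0, 0.1, 0.1]
opening: 67.8
finger_force: 0.0
```

>>> send_rows:
  steps:
    - [75,[0.3728,-0.2139,0],0]
    - [75,[0.3728,-0.2139,0],0]
    - [75,[0.3728,-0.2139,0],0]
    - [75,[0.3728,-0.2139,0],0]
    - [75,[0.3728,-0.2139,0],0]
    - [75,[0.3728,-0.2139,0],0]
    - [75,[0.3728,-0.2139,0],0]
    - [75,[0.3728,-0.2139,0],0]
    - [75,[0,0,0],0]
    - [75,[0,0,0],0]

```text
time: 19.82
tool_pos: [469.3, 277.7, 239.5]
orientation: [-3.141, 0.001, 1.466]
force: [0.2, -0.2, 0.3]
opening: 74.6
finger_force: 0.0
```

```bash
python3 - <<'E'
from look import *
s=env.read_state();print(s['tool_pos'],s['time'])
f=snap('wrist','w5');q=cloud(f).reshape(-1,3)
for n,c,z in(('can',(469,278),165),):
    m=(np.hypot(q[:,0]-c[0],q[:,1]-c[1])<35)&(abs(q[:,2]-z)<4);print(n,m.sum(),q[m].mean(0),q[m].min(0),q[m].max(0))
f=snap('scene','s3');q=cloud(f).reshape(-1,3)
m=(np.hypot(q[:,0]-636,q[:,1]+99)<40)&(abs(q[:,2]-188)<5);print('flask',m.sum(),q[m].mean(0))
E
```

```text
[469.29557339 277.65581431 239.53493099] 19.825
can 2646 [469.62624718 280.54433104 164.61250006] [447.65509957 257.56808998 161.00380789] [491.59201053 301.69538098 166.98274341]
flask 85 [635.61119452 -99.40104047 188.4986082 ]
```

View pics/w5.png

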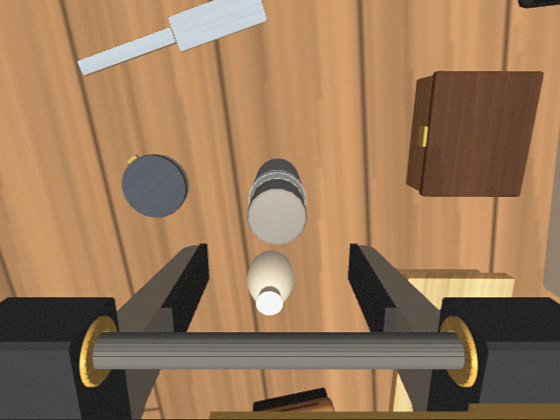

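The can's cap is at (277,215), centred between the fingers, with the vase clear below it at (270,285).

>>> send_rows:
  steps:
    - [75,[0.014,0.002,0.4],0]
    - [75,[0,0,0.4],0]
    - [75,[0,0,0.15],0]
    - [30,[0,0,0],0]
    - [30,[0,0,0],0]
    - [30,[0,0,0],0]
    - [30,[0,0,0],0]
    - [30,[0,0,0],0]
    - [30,[0,0,0],0]

```text
time: 21.05
tool_pos: [470.5, 280.2, 127.1]
orientation: [3.14, -0.001, 1.466]
force: [-1.2, -1.1, 6.8]
opening: 44.8
finger_force: 29.9
```

```bash
python3 - <<'E'
from h import *
plan((469.6,279.6,126),(469.6,279.6,310),(625.5,-193,310),(625.5,-193,196))
E
```

```text
(469.6, 279.6, 310) rows 4 [ 0.      0.     -0.3833]
(625.5, -193, 310) rows 9 [-0.42    0.1896 -0.    ]
(625.5, -193, 196) rows 3 [0.     0.     0.3167]
```

>>> send_rows:
  steps:
    - [30,[0,0,-0.2],0]
    - [30,[0,0,-0.5],0]
    - [30,[0,0,-0.5],0]
    - [30,[0,0,-0.5],0]
    - [30,[-0.42,0.1896,0],0]
    - [30,[-0.42,0.1896,0],0]
    - [30,[-0.42,0.1896,0],0]
    - [30,[-0.42,0.1896,0],0]
    - [30,[-0.42,0.1896,0],0]
    - [30,[-0.42,0.1896,0],0]

```text
time: 22.3
tool_pos: [573.8, -37.0, 329.9]
orientation: [-3.141, -0.0, 1.466]
force: [0.8, -0.2, -1.6]
opening: 44.6
finger_force: 30.0
```

>>> send_rows:
  steps:
    - [30,[-0.42,0.1896,0],0]
    - [30,[-0.42,0.1896,0],0]
    - [30,[-0.42,0.1896,0],0]
    - [30,[0,0,0],0]
    - [30,[0,0,0.4],0]
    - [30,[0,0,0.4],0]
    - [30,[0,0,0.2],0]
    - [30,[0,0,0.1],0]
    - [30,[0,0,0],0]
    - [30,[0,0,0],0]

```text
time: 23.55
tool_pos: [626.6, -192.8, 199.5]
orientation: [3.14, 0.0, 1.466]
force: [-0.7, 0.3, -1.7]
opening: 44.6
finger_force: 30.0
```

Target is z ≈ 190.

>>> send_rows:
  steps:
    - [30,[-0.003,-0.006,0.04],0]
    - [30,[0,0,0.02],0]
    - [30,[0,0,0.008],0]
    - [30,[0,0,0],0]

```text
time: 24.05
tool_pos: [625.0, -193.2, 190.2]
orientation: [3.142, -0.0, 1.465]
force: [-1.4, 0.2, 1.3]
opening: 44.7
finger_force: 30.0
```

>>> send_rows:
  steps:
    - [30,[0,0,0.003],0]
    - [47,[0,0,0],0]
    - [52,[0,0,0],0]
    - [75,[0,0,0],0]
    - [75,[0,0,-0.1],0]
    - [75,[0,0,-0.3],0]
    - [75,[0,0,-0.3],0]
    - [75,[0,0,-0.3],0]
    - [75,[0,0,0],0]

```text
time: 25.18
tool_pos: [626.7, -193.7, 313.8]
orientation: [3.135, 0.001, 1.465]
force: [0.9, 0.2, 0.3]
opening: 74.9
finger_force: 0.0
```

>>> send_rows:
  steps:
    - [75,[0,-0.45,0],0]
    - [75,[0,-0.45,0],0]
    - [75,[0,-0.45,0],0]
    - [75,[0,-0.45,0],0]
    - [75,[0,0,0],0]
    - [75,[0,0,0],0]

```text
time: 25.92
tool_pos: [410.7, -170.6, 309.6]
orientation: [3.141, 0.0, 1.465]
force: [-0.6, -0.2, 0.2]
opening: 74.8
finger_force: 0.0
```

```bash
python3 - <<'E'
from look import *
print(env.read_state()['tool_pos'],env.read_state()['time'])
for n,k in(('scene','s4'),('side','d4')):
    f=snap(n,k);q=cloud(f).reshape(-1,3)
    for o,c,z in(('can',(625.5,-193.4),228),('flask',(635.6,-99),188),('app',(646,-5),150),('jar',(656,89.5),108),('vase',(449,170),98)):
        m=(np.hypot(q[:,0]-c[0],q[:,1]-c[1])<35)&(abs(q[:,2]-z)<5);print(n,o,m.sum(),q[m].mean(0).round(1),c)
    cv2.imwrite(f'pics/{k}c.png',cv2.resize(f['im'][120:320,150:400],None,fx=3,fy=3))
E
```

```text
[ 410.73057148 -170.55270582  309.61268894] 25.925
scene can 244 [ 625.4 -192.7  228.7] (625.5, -193.4)
scene flask 87 [635.9 -99.5 189. ] (635.6, -99)
scene app 112 [648.2  -8.2 149.5] (646, -5)
scene jar 226 [656.4  86.9 109. ] (656, 89.5)
scene vase 50 [448.9 170.   98.7] (449, 170)
side can 103 [ 621.2 -189.5  226.5] (625.5, -193.4)
side flask 46 [633.5 -97.  186.3] (635.6, -99)
side app 59 [642.8  -3.5 147.8] (646, -5)
side jar 194 [653.5  90.3 106.9] (656, 89.5)
side vase 77 [447.5 171.4  96.7] (449, 170)
```

View pics/s4c.png

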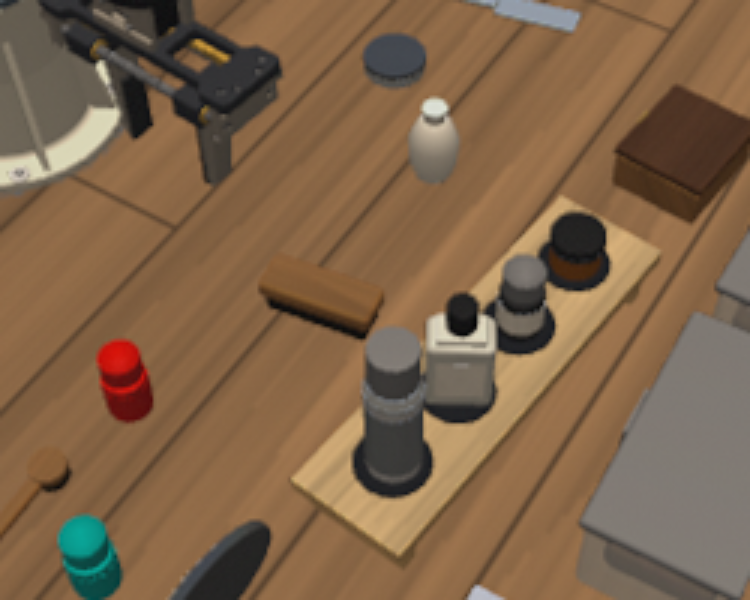

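View pics/d4c.png

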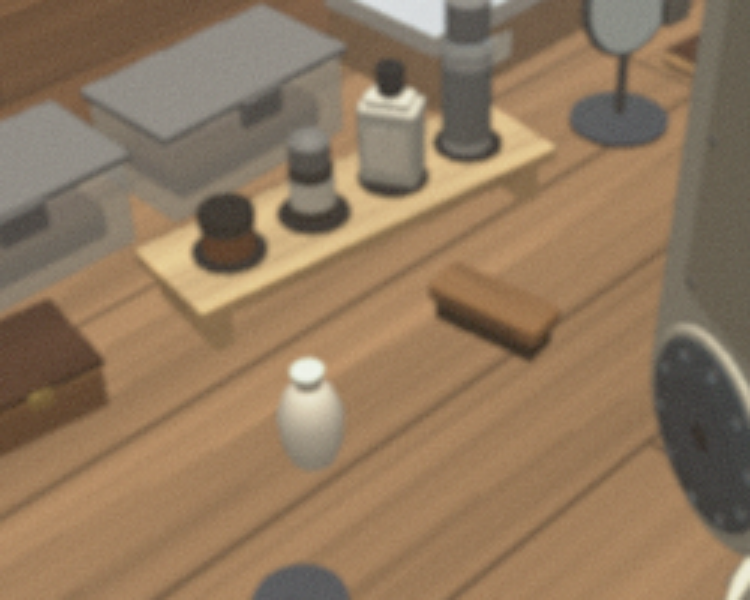

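The four stand upright, in order from the mirror: can at crop (393,410), flask (460,355), applicator (521,300), jar (577,248). Each is within about 3 mm of its mat's centre. The vase has not moved, and the gripper is clear.

```bash
python3 -c "
from cell import env
print(env.close_job())"
```

```text
the job is handed in; nothing more can be done
None
```

The job is handed in at about 26 s: the spray can, flask, applicator and cream jar stand upright on the mats, tallest nearest the mirror, each within about 3 mm of its mat's centre by the cameras, and the vase was not moved.

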